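# Put a polisher battery on its charger and press the start key

## Robot

A 6-joint arm with a two-finger parallel gripper is mounted at the origin on the work surface. World frame = base frame: x ahead of the robot, y to its left, z up, the work surface at z = 0. Lengths are in m, angles in rad, forces in N, time in s.
With the tool pointing down it reaches from about 0.35 to 0.775 m from the base axis. Payload 5.5 kg.
Tool frame: the origin (TCP) lies midway between the tips of the shut fingers; the grasp point (between the pads) lies 19 mm behind it; z points along the fingers, y is the line along which they close (so a half turn about z gives the same grasp; the last joint's range is limited). The gripper opens to 85 mm and grips with 20 to 120 N. Pads are 22 mm wide; open, the fingers measure 114 mm over their backs; the gripper's body (76 mm by 85 mm) begins 54 mm behind the grasp point. The pads swing forward as they close: fully open they stand 13 mm farther back than shut.
Start: joints at [-1.467, 0.313, 0.046, 1.304, 0, 1.431], TCP at [0.139, -0.558, 0.231] pointing down, gripper open.
Joint ranges: [-2.76, 2.76], [-0.86, 1.69], [-1.03, 1.26], [-2.2, 2.34], [-1.47, 1.5], [-3.14, 3.14]. Speed limits (rad/s): [2.57, 2.57, 3.14, 3.14, 3.14, 3.14].

## Interface

Orientations are given as a rotation vector (axis times angle).
In Python, from cell import r gives the robot as it stands. The module is installed in compiled form; this text tells all that it offers.
- The arm moves only by the shell command python3 -m inch 'ROWS' [FORCE]. ROWS is JSON, a list of rows, each a list of 7 numbers: the shift along the tool's x, y, z normalised to -1 to 1, where 1 is 0.05 m, then the turn, a rotation vector about the tool's x, y, z normalised to -1 to 1, where 1 is 2 pi rad, then the opening in per cent of the stroke, from 0 (shut) to 100 (fully open). A call has 1 to 12 rows; each row shifts and turns the commanded pose from where the row before left it, along the tool's axes as they then stand; what a row does not reach is not made up. A row lasts 1/10 s, in which the tool goes at most 50 mm and 8.59 degrees, less where a joint would pass 70% of its speed; a pose out of reach is approached as far as the arm can. A call with a number of a shift or a turn outside -1 to 1 is refused whole. A call with a gripper value outside its range is refused whole. The fingers move at their own pace and stop on an object; FORCE is the grip in N (left out, the last holds). Time passes only in rows, so rows that do not move let the fingers close. It gives the time, the measured TCP pose, the force, the opening and the grip force at its end, in the units of the state.
- r.state(): the state, without advancing time (a new reading comes with each control period).
- r.capture(name): name is "side" or "top"; returns a dict with "color" (400x640x3 uint8, red, green, blue), "range_z" (400x640 float32, m along the optical axis (not along the pixel's ray), 0 where there is no reading), "K" (3x3 intrinsics, pixels), "k1" (the pictures are not rectified: a ray, as slopes to the right and down, at radius r is drawn at 1 + k1 r^2 times it, then the intrinsics apply), "view" (4x4, takes a point from world to camera coordinates). Camera axes: x right, y up, looking along -z (the intrinsics and any distortion apply to the point x, -y, -z); pixel columns grow to the right and rows downward; lengths in m; the calibration is good to about 2 mm. A picture is of the moment at which its call begins.
- r.finish_job(): hands the job in; it is judged then, once.
The state is a dict: "clock": time; "qpos": joint angles; "joint_vel": joint speeds; "tau": joint torques, N m; "tool_pos": TCP position; "eef_rot": TCP orientation; "wrist_force": force on the tool from outside, world axes, zero at the start; "wrist_torque": the same for the moment, N m; "grip_width": opening from 0.0 (shut) to 1.0 (fully open); "grip_force": force on a finger pad.
Only numpy, scipy, OpenCV 4.12 (cv2) and the standard library are available. Lean on these libraries where they do the work, as an engineer would, in place of code of your own. Each camera call takes 0.05 s, during which the arm holds its last target. There are 200 camera calls.

## Task

Move the yellow-topped battery pack from its grey storage dock to the charger, standing upright on the bay floor, centred between the black cheeks, set down gently and not dropped; each holder's cheeks block two of the pack's sides, so stand it on the shelf panel on the way and take it again by the other two sides. With the pack home and released, press the charger's flat green key with closed fingertips, at 6 to 20 N for half a second, to start the charge, then let go. Leave the bottle, canister and brushes where they stand.

Things in the scene. Friction and masses are not known exactly. Their poses are not given: they have to be found in the camera images.
- pack_center (a point): centre of the loose battery pack, an upright black block with a yellow top, 60 mm long (its x), 42 mm wide (its y), 60 mm tall (its z, up); this point is 30 mm above its underside. 0.25 to 0.4 kg. It starts in the storage dock with its x along the dock's y. Either way round will do.
- dock_floor (a point): centre of the floor of the fixed grey storage dock (base 100 x 100 mm), 12 mm above the shelf panel; z up. Two end cheeks, 44 mm long in x, 12 mm thick, inner faces at y = +-34 mm, rise 74 mm above this point, 4 mm off the pack's 42 mm wide ends: here the pack can be gripped only by its 60 mm long faces, from the open +x and -x sides.
- bay_floor (a point): centre of the charging bay floor on the fixed charger; z up. Two black cheeks, 60 mm long in x (x = +-30 mm), 14 mm thick, inner faces at y = +-25 mm, rise 74 mm above this point. The pack stands between them with its 60 mm length along this x, so here it can be gripped only by its 42 mm wide ends, from the open +x and -x sides. Home: pack centre 30 mm above this point.
- charger: the grey charger, fixed. Origin on its underside (on the shelf panel), 40 mm straight below the bay floor point, same axes. Its flat top, 40 mm above the panel, is level with the bay floor and spans x = -130 to +50 mm and y = +-52 mm. The key is on the end towards -x.
- start_key: round green membrane key, 30 mm across, on the charger's top at x = -98 mm. Origin at the centre of its upper face, 3.3 mm above the top; z up. Pressed straight down it gives 2 mm: yields from 2 N, 4 N per mm, stops at 10 N. Registers when the fingers press with more than 5 N for 0.2 s; springs back when let go. Over 30 N harms it.
- panel_mid (a point): point on the upper face of the black honeycomb shelf panel (flat, fixed, 10 mm above the work surface, 500 mm in x, 1160 mm in y), in the clear area between dock and charger: the pack may be stood here. Free for 75 mm to each side in y, 90 mm towards the robot and 130 mm away from it.
- spray_bottle: bystander: empty clear spray bottle with black and red trigger head, 72 mm across, 188 mm tall, head 75 mm long; origin at the centre of its underside
- canister: bystander: round white lidded canister with ribbed twist cap and blue band, 84 mm across, 100 mm tall; origin at the centre of its underside
- red_brush: bystander: red detailing brush lying flat, 170 mm long (its x), 26 mm wide, 23 mm high; origin on its underside near mid-length
- tyre_brush: bystander: yellow tyre brush, bristles down, 100 mm long (its x), 50 mm wide, 75 mm tall; origin at the centre of its underside
There are look-alikes about, which are no part of the job. Of the things shaped like the part that bears pack_center, the black one is meant.

How it is judged:
On the way, in this order (a step that is already met when the one before it is completed fails the run):
1. the pack stands home in the charging bay, let go and at rest (x of pack_center in the frame of bay_floor between -0.012 and 0.012 m and y of pack_center in the frame of bay_floor between -0.008 and 0.008 m and z of pack_center in the frame of bay_floor between 0.026 and 0.034 m and angle between pack_center's own z axis and vertical below 0.1 rad and contact force between the fingers and pack below 0.1 N and linear speed of pack below 0.02 m/s), for 0.2 s.
2. with the pack home, the fingers press the green key with more than 5 N for 0.2 s (all of step 1 and contact force between the fingers and start_key above 5 N), for 0.2 s.
At the end, for the whole second after the job is handed in: The pack stands upright (within 0.1 rad) on the charging bay floor (centre 26 to 34 mm above it), centred within 12 mm along and 8 mm across the bay, at rest and released; the key has been pressed and let go (all of step 1 and contact force between anything else and start_key below 0.5 N); the robot touches nothing.
It fails at once if the key is pressed (over 3 N) while the pack is not home (not (x of pack_center in the frame of bay_floor between -0.012 and 0.012 m and y of pack_center in the frame of bay_floor between -0.008 and 0.008 m and z of pack_center in the frame of bay_floor between 0.026 and 0.034 m and angle between pack_center's own z axis and vertical below 0.1 rad) and contact force between anything else and start_key above 3 N).
It fails at once if the key is pressed with more than 30 N (contact force between anything else and start_key above 30 N).
It fails at once if the pack is dropped or thrown (over 0.4 m/s while out of the fingers) (linear speed of pack above 0.4 m/s and contact force between the fingers and pack below 0.1 N).
It fails at once if a bystander (bottle, canister or brush) is moved more than 25 mm or knocked over (distance of any of spray_bottle, canister, red_brush, tyre_brush from where it was at the start of the episode above 0.025 m or angle between any of spray_bottle, canister, red_brush, tyre_brush's own z axis and vertical above 0.4 rad).
It also fails if it takes over 67 s, if anything falls off the work surface, if the arm or the gripper's body presses on something with over 40 N, if the wrist force passes 120 N, or if a joint passes its speed limit or range.

## Working session

There is one attempt and no reset: what is moved stays moved. The work goes in short steps, Python scripts to look and compute and a shell command to move; the robot and the scene stay as the last step left them, time stands still between calls to the robot, and variables do not carry over. Pictures are saved under pics/ and viewed, at most 10 in all, crops included, and the job is handed in when it is done.

```bash
mkdir -p pics
python3 - <<'E'
from cell import r
import cv2,numpy as np,pickle
print(r.state())
d={}
for n in("top","side"):
    c=r.capture(n);d[n]=c;cv2.imwrite(f"pics/{n}0.png",c["color"][:,:,::-1]);print(n,c["K"].tolist(),c["k1"],np.round(c["view"],3).tolist())
pickle.dump(d,open("c0.pkl","wb"))
E
```

```text
{'clock': 0.0, 'qpos': array([-1.46659114e+00,  3.13968965e-01,  4.49536441e-02,  1.30359056e+00,
       -3.75369481e-05,  1.43119799e+00]), 'joint_vel': array([ 0.00048259, -0.00016523, -0.00126045,  0.00165756,  0.00060054,
        0.00200104]), 'tau': array([-4.46117137e-04, -4.80623031e+01,  2.98535156e+01,  1.91887363e-02,
       -3.92478796e-04, -7.50009036e-06]), 'tool_pos': array([ 0.13872819, -0.55747718,  0.23041639]), 'eef_rot': array([-3.11648294e+00, -3.81797861e-01,  8.64980925e-06]), 'wrist_force': array([ 0.0798159 ,  0.52540677, -0.27924986]), 'wrist_torque': array([ 0.0005074 , -0.00034378,  0.0115776 ]), 'grip_force': 0.0, 'grip_width': 1.0006577744828193}
top [[397.59143077731164, 0.0, 316.20604464886975], [0.0, 397.59143077731164, 198.24193476380484], [0.0, 0.0, 1.0]] 0.010066639769961637 [[0.06, -0.998, -0.003, 0.069], [0.973, 0.058, 0.223, -0.556], [-0.222, -0.017, 0.975, -1.228], [0.0, 0.0, 0.0, 1.0]]
side [[423.5985604432029, 0.0, 322.61376146866536], [0.0, 423.5985604432029, 190.597744416059], [0.0, 0.0, 1.0]] -0.08424983382172432 [[-0.807, -0.59, -0.023, 0.468], [0.334, -0.488, 0.806, -0.186], [-0.487, 0.643, 0.591, -1.344], [0.0, 0.0, 0.0, 1.0]]
```

View pics/top0.png

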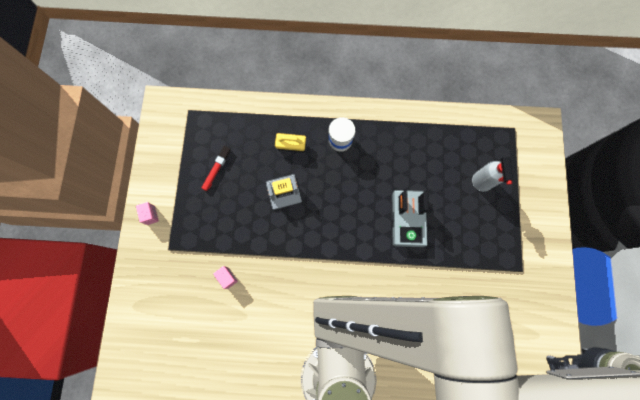

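View pics/side0.png

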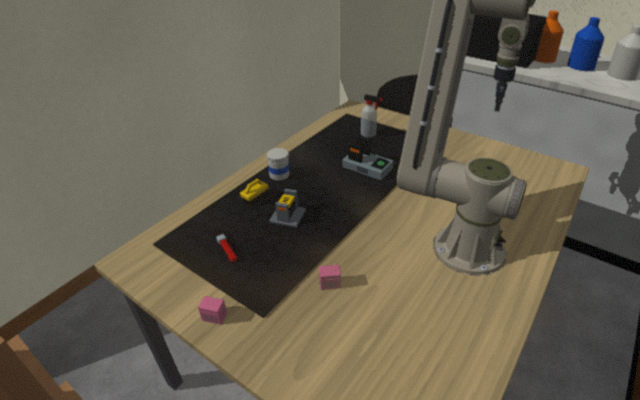

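Top view: candidates for the pack are the yellow-topped block in the grey dock (283,186), the yellow tyre brush (290,142), and the pink blocks (146,213) and (225,277). The first is the black, yellow-topped one. The charger is at (410,215), with its key at (411,236).

```bash
cat > h.py <<'E'
import numpy as np,cv2
def ray(c,px):
    px=np.asarray(px,float).reshape(-1,1,2)
    u=cv2.undistortPoints(px,c["K"],np.array([c["k1"],0,0,0,0.]),None).reshape(-1,2)
    d=np.c_[u[:,0],-u[:,1],-np.ones(len(u))]
    V=c["view"];R=V[:3,:3]
    return -R.T@V[:3,3],d@R      # d scaled by range_z
def onplane(c,px,z):
    o,d=ray(c,px);return o+d*((z-o[2])/d[:,2])[:,None]
def cloud(c):
    h,w=c["range_z"].shape
    uv=np.stack(np.meshgrid(np.arange(w),np.arange(h)),-1).reshape(-1,2)
    o,d=ray(c,uv);rz=c["range_z"].reshape(-1,1).astype(float)
    return np.where(rz>0,o+d*rz,np.nan).reshape(h,w,3)
def rect(m):
    cs=max(cv2.findContours(m.astype(np.uint8),cv2.RETR_EXTERNAL,cv2.CHAIN_APPROX_NONE)[0],key=cv2.contourArea)
    return cs.reshape(-1,2)
def wrect(P):
    (a,b),s,t=cv2.minAreaRect((P[:,:2]*1000).astype(np.float32));return np.round([a,b,*s,t],1)
E
python3 - <<'E'
import pickle,numpy as np,cv2
from h import *
d=pickle.load(open("c0.pkl","rb"))
c=d["top"];P=cloud(c);hsv=cv2.cvtColor(c["color"],cv2.COLOR_RGB2HSV)
def box(x0,x1,y0,y1):
    m=np.zeros(c["color"].shape[:2],bool);m[y0:y1,x0:x1]=1;return m
yel=(hsv[...,0]>18)&(hsv[...,0]<35)&(hsv[...,1]>120)&(hsv[...,2]>80)&box(260,305,165,212)
yc=rect(cv2.morphologyEx(yel.astype(np.uint8),cv2.MORPH_CLOSE,np.ones((5,5))))
print("yellow px",cv2.minAreaRect(yc),"world",wrect(onplane(c,yc,.082)),"depth z",np.nanmedian(P[yel][:,2]))
gr=(hsv[...,0]>40)&(hsv[...,0]<85)&(hsv[...,1]>90)&box(395,425,226,246)
g=onplane(c,np.argwhere(gr)[:,::-1],.0533);print("key",g.mean(0),wrect(g),gr.sum())
for nm,b in(("dock",box(260,308,168,214)),("chg",box(385,435,182,252))):
    Q=P[b&~np.isnan(P[...,2])]
    print(nm,"z hist",np.histogram(Q[:,2],np.arange(0,.15,.01))[0])
Z=P[...,2]
t=b=box(385,435,182,252);m=t&(Z>.042)&(Z<.06);print("top",wrect(P[m]))
m=t&(Z>.112)
n,l,s,ce=cv2.connectedComponentsWithStats(m.astype(np.uint8))
for i in range(1,n):
  if s[i,4]>8:print("cheek",ce[i],wrect(P[l==i]),P[l==i].mean(0))
b=box(260,308,168,214);m=b&(Z>.016)&(Z<.03);print("dockbase",wrect(P[m]))
m=b&(Z>.088);n,l,s,ce=cv2.connectedComponentsWithStats(m.astype(np.uint8))
for i in range(1,n):
  if s[i,4]>8:print("dcheek",ce[i],wrect(P[l==i]),P[l==i].mean(0))
im=c["color"][:,:,::-1]
A=cv2.resize(im[160:220,250:320],None,fx=5.7,fy=5.7,interpolation=2);B=cv2.resize(im[180:252,375:445],None,fx=5.7,fy=5.7,interpolation=2)
B=B[:410];A=cv2.copyMakeBorder(A,0,B.shape[0]-A.shape[0],0,0,0)
cv2.imwrite("pics/crop0.png",np.hstack([A,B]))
E
```

```text
yellow px ((282.0588684082031, 186.7353057861328), (12.611851692199707, 18.675243377685547), 75.96376037597656) world [578.2 213.8  42.1  60.   18. ] depth z 0.08207420872705651
key [ 0.45142389 -0.20674962  0.0533    ] [ 451.  -207.5   32.1   32.3    3.5] 75
dock z hist [581 845 323  22  15  31  19  66 199  95   4   0   0   0]
chg z hist [680 915  44  33 665 775  37  27  30  31  35  39 180   0]
top [ 508.4 -205.9  180.4  105.5    1.7]
cheek [404.71028037 200.22429907] [ 547.  -172.6   60.2   14.7    0.8] [ 0.54752283 -0.17179744  0.12275027]
cheek [425.32075472 201.47169811] [ 548.7 -236.2   58.6   14.7    1.8] [ 0.54734332 -0.23510385  0.12277894]
dockbase [576.7 213.9 167.3 139.3  74.3]
dcheek [293.75510204 182.85714286] [589.9 176.   42.2  11.6  17.9] [0.58959417 0.1761246  0.0959004 ]
dcheek [269.5 189.5] [564.3 251.9  44.4  11.6  18.6] [0.56326839 0.25153524 0.09562634]
```

View pics/crop0.png

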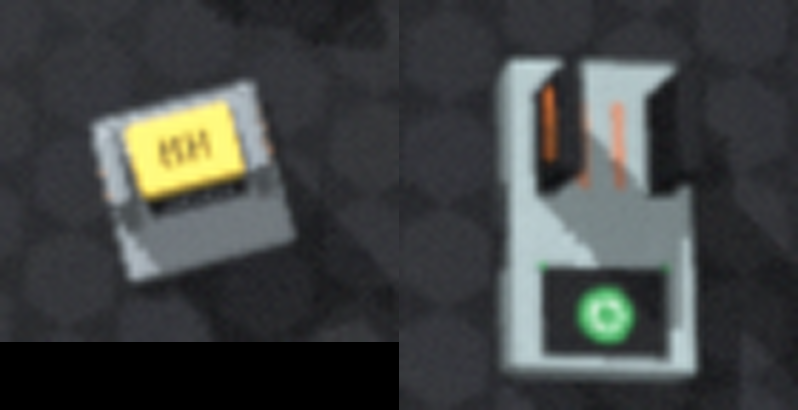

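The crop confirms the black, yellow-topped pack at (283,186), between the grey cheeks, with its long side across the dock at yaw 18°. The charger is at yaw 1.5°, with the bay at about (0.548,-0.2045) and the key at about (0.451,-0.207).

```bash
cat >> h.py <<'E'
from scipy.spatial.transform import Rotation as Ro
def go(s,x,y,z,yaw):
    "shift in row units (tool axes as they stand) and yaw turn about tool z in row units"
    R=Ro.from_rotvec(s["eef_rot"]).as_matrix();d=R.T@(np.array([x,y,z])-s["tool_pos"])/.05
    psi=np.degrees(np.arctan2(R[1,0],R[0,0]));t=(yaw-psi+180)%360-180
    print("pos",np.round(s["tool_pos"],4),"yaw",round(psi,2),"tilt",round(np.degrees(np.arccos(-R[2,2])),2),"q",np.round(s["qpos"],2),"F",np.round(s["wrist_force"],1),"grip",round(s["grip_width"],3),round(float(s["grip_force"]),1),"t",s["clock"])
    print("shift",np.round(d,3),"turn z",round(-t/360,4))
    a=np.radians(t);c,n=np.cos(a),np.sin(a)   # after the turn
    print("shift if turned first",np.round([c*d[0]-n*d[1],n*d[0]+c*d[1],d[2]],3) )
E
python3 -m inch '[[0.627,-0.373,0,0,0,0,100],[0.627,-0.373,0,0,0,0,100],[0.627,-0.373,0,0,0,0,100],[0.627,-0.373,0,0,0,0,100],[0.627,-0.373,0,0,0,0,100],[0.627,-0.373,0,0,0,0,100],[0.627,-0.373,0,0,0,0,100],[0.627,-0.373,0,0,0,0,100],[0.627,-0.373,0,0,0,0,100],[0.627,-0.373,0,0,0,0,100],[0.627,-0.373,0,0,0,0,100],[0.627,-0.373,0,0,0,0,100]]'
python3 -m inch '[[0,0,0,0,0,-0.02374,100],[0,0,0,0,0,-0.02374,100],[0,0,0,0,0,-0.02374,100],[0,0,0,0,0,-0.02374,100],[0,0,0,0,0,-0.02374,100],[0,0,0,0,0,-0.02374,100],[0,0,0,0,0,-0.02374,100],[0,0,0,0,0,-0.02374,100],[0,0,0,0,0,-0.02374,100],[0,0,0,0,0,-0.02374,100],[0,0,0,0,0,-0.02374,100],[0,0,0,0,0,0,100]]'
python3 -c "
from h import *;from cell import r
go(r.state(),.578,.214,.16,108)"
```

```text
clock: 1.3
tool_pos: [0.4505, -0.2487, 0.231]
eef_rot: [-3.118, -0.382, 0.001]
wrist_force: [0.8, -0.5, -0.7]
grip_width: 0.998
grip_force: 0.0
clock: 2.5
tool_pos: [0.4496, -0.2499, 0.2309]
eef_rot: [-1.846, -2.541, 0.0]
wrist_force: [-0.3, 0.6, -0.6]
grip_width: 0.998
grip_force: 0.0
pos [ 0.4496 -0.2499  0.2309] yaw 108.0 tilt 0.05 q [-0.66  0.2  -0.11  1.27 -0.    0.59] F [-0.3  0.6 -0.6] grip 0.998 0.0 t 2.5
shift [8.029 5.31  1.42 ] turn z 0.0
shift if turned first [8.029 5.31  1.42 ]
```

```bash
python3 -m inch '[[0.7,0.46,0,0,0,0,100],[0.7,0.46,0,0,0,0,100],[0.7,0.46,0,0,0,0,100],[0.7,0.46,0,0,0,0,100],[0.7,0.46,0,0,0,0,100],[0.7,0.46,0,0,0,0,100],[0.7,0.46,0,0,0,0,100],[0.7,0.46,0.1,0,0,0,100],[0.7,0.46,0.3,0,0,0,100],[0.7,0.46,0.4,0,0,0,100],[0.7,0.46,0.4,0,0,0,100],[0.33,0.25,0.22,0,0,0,100]]'
python3 - <<'E'
from h import *;from cell import r
go(r.state(),.578,.214,.036,108)
o=[]
for n in("top","side"):
    c=r.capture(n);im=c["color"][:,:,::-1]
    o.append(cv2.resize(im[140:240,230:330] if n=="top" else im[150:250,235:335],(400,400),interpolation=2))
cv2.imwrite("pics/over.png",np.hstack(o))
E
```

```text
clock: 3.7
tool_pos: [0.5777, 0.2169, 0.1579]
eef_rot: [-1.848, -2.538, 0.002]
wrist_force: [0.2, -0.7, -0.8]
grip_width: 0.999
grip_force: 0.0
pos [0.5777 0.2169 0.1579] yaw 107.91 tilt 0.14 q [0.23 0.42 0.03 1.18 0.   1.49] F [ 0.2 -0.7 -0.8] grip 0.999 0.0 t 3.7
shift [-0.058 -0.007  2.438] turn z -0.0003
shift if turned first [-0.058 -0.008  2.438]
```

View pics/over.png

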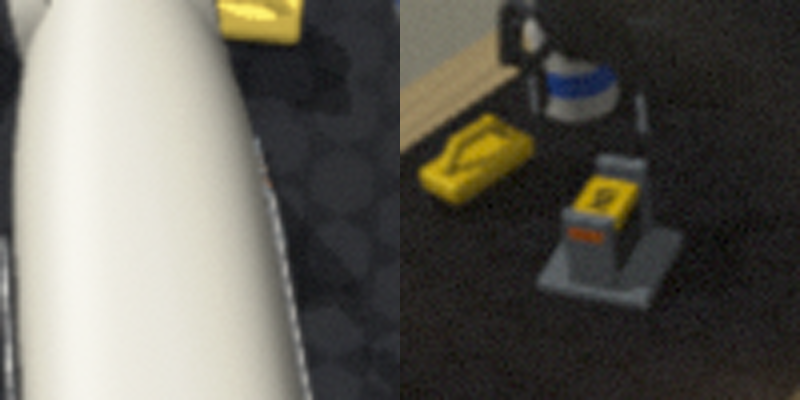

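The gripper covers the top view. In the side view the fingers straddle the pack, at about (540,95) and (640,110), so I'll descend.

```bash
python3 -m inch '[[-0.03,0,0.4,0,0,0,100],[-0.028,-0.007,0.4,0,0,0,100],[0,0,0.4,0,0,0,100],[0,0,0.4,0,0,0,100],[0,0,0.4,0,0,0,100],[0,0,0.3,0,0,0,100],[0,0,0.13,0,0,0,100],[0,0,0,0,0,0,100]]' 40
python3 -m inch '[[0,0,0,0,0,0,30],[0,0,0,0,0,0,30],[0,0,0,0,0,0,30],[0,0,0,0,0,0,30],[0,0,0,0,0,0,30],[0,0,0,0,0,0,30],[0,0,0,0,0,0,30],[0,0,0,0,0,0,30]]' 40
python3 -c "
from h import *;from cell import r
go(r.state(),.578,.214,.16,108)"
```

```text
clock: 4.6
tool_pos: [0.5784, 0.21, 0.0382]
eef_rot: [-1.849, -2.538, 0.002]
wrist_force: [-0.0, 0.3, -0.2]
grip_width: 0.999
grip_force: 0.0
clock: 5.4
tool_pos: [0.5802, 0.2112, 0.04]
eef_rot: [1.846, 2.54, 0.003]
wrist_force: [2.0, -0.1, 5.9]
grip_width: 0.488
grip_force: 41.8
pos [0.5802 0.2112 0.04  ] yaw 107.97 tilt 0.15 q [ 0.22  0.51 -0.15  0.91 -0.    1.48] F [ 2.  -0.1  5.9] grip 0.488 41.8 t 5.4
shift [ 0.066 -0.017 -2.4  ] turn z -0.0001
shift if turned first [ 0.066 -0.017 -2.4  ]
```

```bash
python3 -m inch '[[0,0,-0.05,0,0,0,30],[0,0,-0.1,0,0,0,30],[0,0,-0.2,0,0,0,30],[0,0,-0.3,0,0,0,30],[0,0,-0.3,0,0,0,30],[0,0,-0.3,0,0,0,30],[0,0,-0.3,0,0,0,30],[0,0,-0.3,0,0,0,30],[0,0,-0.2,0,0,0,30],[0,0,-0.1,0,0,0,30],[0,0,0,0,0,0,30]]' 60
python3 - <<'E'
from h import *;from cell import r
go(r.state(),.55,.005,.16,181.5)
o=[]
for n in("top","side"):
    c=r.capture(n);im=c["color"][:,:,::-1]
    o.append(cv2.resize(im[140:240,230:330] if n=="top" else im[130:230,235:335],(400,400),interpolation=2))
    if n=="top":
        h=c["color"].copy()
        P=cloud(c);q=P[135,342];hs=cv2.cvtColor(h,cv2.COLOR_RGB2HSV)
        print("canister",P[128:140:3,342])
cv2.imwrite("pics/lift.png",np.hstack(o))
E
```

```text
clock: 6.5
tool_pos: [0.5793, 0.211, 0.1469]
eef_rot: [1.847, 2.541, 0.001]
wrist_force: [0.5, 0.5, -3.1]
grip_width: 0.483
grip_force: 61.0
pos [0.5793 0.211  0.1469] yaw 107.98 tilt 0.06 q [ 0.22  0.43  0.    1.15 -0.    1.48] F [ 0.5  0.5 -3.1] grip 0.483 61.0 t 6.5
shift [-3.738 -1.829 -0.263] turn z -0.2042
shift if turned first [ 0.694 -4.103 -0.263]
canister [[0.77710791 0.03190899 0.11552514]
 [0.76928395 0.03118391 0.10945154]
 [0.75654665 0.0309426  0.11525018]
 [0.74793899 0.03029384 0.11105315]]
```

View pics/lift.png

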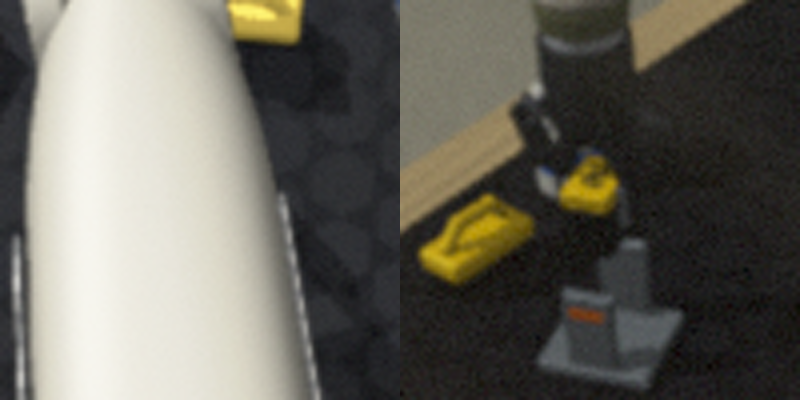

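```bash
python3 -m inch '[[-0.25,-0.122,0,0,0,0,30],[-0.4,-0.196,0,0,0,0,30],[-0.5,-0.245,0,0,0,0,30],[-0.5,-0.245,0,0,0,0,30],[-0.5,-0.245,0,0,0,0,30],[-0.5,-0.245,0,0,0,0,30],[-0.5,-0.245,0,0,0,0,30],[-0.4,-0.196,0,0,0,0,30],[-0.188,-0.09,0,0,0,0,30],[0,0,0,0,0,0,30]]'
python3 -m inch '[[0,0,0,0,0,-0.0122,30],[0,0,0,0,0,-0.021,30],[0,0,0,0,0,-0.021,30],[0,0,0,0,0,-0.021,30],[0,0,0,0,0,-0.021,30],[0,0,0,0,0,-0.021,30],[0,0,0,0,0,-0.021,30],[0,0,0,0,0,-0.021,30],[0,0,0,0,0,-0.021,30],[0,0,0,0,0,-0.016,30],[0,0,0,0,0,-0.008,30],[0,0,0,0,0,0,30]]'
python3 - <<'E'
from h import *;from cell import r
go(r.state(),.55,.005,.03,181.5)
E
```

```text
clock: 7.6
tool_pos: [0.5491, 0.0035, 0.1458]
eef_rot: [-1.85, -2.538, 0.001]
wrist_force: [-0.6, -0.6, -3.3]
grip_width: 0.484
grip_force: 61.3
clock: 8.8
tool_pos: [0.5496, 0.0061, 0.146]
eef_rot: [0.043, -3.141, -0.001]
wrist_force: [-0.1, 0.9, -2.7]
grip_width: 0.483
grip_force: 61.1
pos [0.5496 0.0061 0.146 ] yaw -178.42 tilt 0.03 q [-0.14  0.3  -0.18  1.09  0.   -0.16] F [-0.1  0.9 -2.7] grip 0.483 61.1 t 8.8
shift [-0.007 -0.023  2.32 ] turn z 0.0002
shift if turned first [-0.008 -0.023  2.32 ]
```

Lower to about 5 mm above contact, then creep.

```bash
python3 -m inch '[[0,0,0.15,0,0,0,30],[0,0,0.3,0,0,0,30],[0,0,0.35,0,0,0,30],[0,0,0.35,0,0,0,30],[0,0,0.35,0,0,0,30],[0,0,0.3,0,0,0,30],[0,0,0.2,0,0,0,30],[0,0,0.15,0,0,0,30],[0,0,0.05,0,0,0,30],[0,0,0,0,0,0,30]]'
python3 -m inch '[[0,0,0.03,0,0,0,30],[0,0,0.03,0,0,0,30],[0,0,0,0,0,0,30]]'
python3 -m inch '[[0,0,0.03,0,0,0,30],[0,0,0,0,0,0,30]]'
```

```text
clock: 9.8
tool_pos: [0.5498, 0.005, 0.0362]
eef_rot: [0.041, -3.141, 0.0]
wrist_force: [-0.3, -0.1, -3.1]
grip_width: 0.486
grip_force: 61.1
clock: 10.1
tool_pos: [0.5499, 0.0048, 0.0335]
eef_rot: [-0.041, 3.141, -0.0]
wrist_force: [-0.5, 0.4, -3.4]
grip_width: 0.485
grip_force: 61.1
clock: 10.3
tool_pos: [0.5497, 0.0049, 0.0317]
eef_rot: [0.041, -3.141, 0.0]
wrist_force: [0.2, 0.9, -2.6]
grip_width: 0.482
grip_force: 61.1
```

```bash
python3 -m inch '[[0,0,0.03,0,0,0,30],[0,0,0.03,0,0,0,30],[0,0,0,0,0,0,30]]'
python3 -m inch '[[0,0,0.02,0,0,0,30],[0,0,0,0,0,0,30]]'
```

```text
clock: 10.6
tool_pos: [0.5495, 0.0049, 0.0285]
eef_rot: [0.041, -3.141, 0.0]
wrist_force: [0.2, -0.5, -3.4]
grip_width: 0.484
grip_force: 61.1
clock: 10.8
tool_pos: [0.5497, 0.0049, 0.028]
eef_rot: [-0.041, 3.141, -0.0]
wrist_force: [-1.1, 0.3, -0.5]
grip_width: 0.484
grip_force: 61.4
```

```bash
python3 -m inch '[[0,0,0.01,0,0,0,30],[0,0,0,0,0,0,55],[0,0,0,0,0,0,70],[0,0,0,0,0,0,100],[0,0,0,0,0,0,100],[0,0,0,0,0,0,100],[0,0,-0.1,0,0,0,100],[0,0,-0.3,0,0,0,100],[0,0,-0.5,0,0,0,100],[0,0,-0.5,0,0,0,100],[0,0,-0.5,0,0,0,100],[0,0,-0.4,0,0,0,100]]'
python3 -m inch '[[0,0,-0.3,0,0,0,100],[0,0,0,0,0,0.0227,100],[0,0,0,0,0,0.0227,100],[0,0,0,0,0,0.0227,100],[0,0,0,0,0,0.0227,100],[0,0,0,0,0,0.0227,100],[0,0,0,0,0,0.0227,100],[0,0,0,0,0,0.0227,100],[0,0,0,0,0,0.0227,100],[0,0,0,0,0,0.0227,100],[0,0,0,0,0,0.0227,100],[0,0,0,0,0,0.0227,100]]'
python3 - <<'E'
from h import *;from cell import r
go(r.state(),.55,.005,.028,91.5)
c=r.capture("side")
m=cv2.inRange(cv2.cvtColor(c["color"],cv2.COLOR_RGB2HSV),(18,120,60),(35,255,255));m[:,:260]=0;m[:,420:]=0
q=rect(m);print(cv2.minAreaRect(q),wrect(onplane(c,q,.070)))
x,y=q.mean(0).astype(int)
cv2.imwrite("pics/panel.png",cv2.resize(c["color"][y-60:y+60,x-80:x+80,::-1],(640,480),interpolation=2))
E
```

```text
clock: 12.0
tool_pos: [0.5502, 0.0049, 0.1442]
eef_rot: [-0.041, 3.14, -0.001]
wrist_force: [0.3, -0.0, -0.7]
grip_width: 1.002
grip_force: 0.0
clock: 13.2
tool_pos: [0.5497, 0.0049, 0.1576]
eef_rot: [2.197, 2.246, 0.0]
wrist_force: [0.7, -0.3, -0.6]
grip_width: 0.996
grip_force: 0.0
pos [0.5497 0.0049 0.1576] yaw 91.26 tilt 0.02 q [-0.14  0.3  -0.16  1.11 -0.    1.41] F [ 0.7 -0.3 -0.6] grip 0.996 0.0 t 13.2
shift [2.000e-03 5.000e-03 2.593e+00] turn z -0.0007
shift if turned first [2.000e-03 5.000e-03 2.593e+00]
((328.2739562988281, 178.1027374267578), (18.843624114990234, 11.23595142364502), 20.556045532226562) [543.3  10.7  74.2  63.9   0.6]
```

View pics/panel.png

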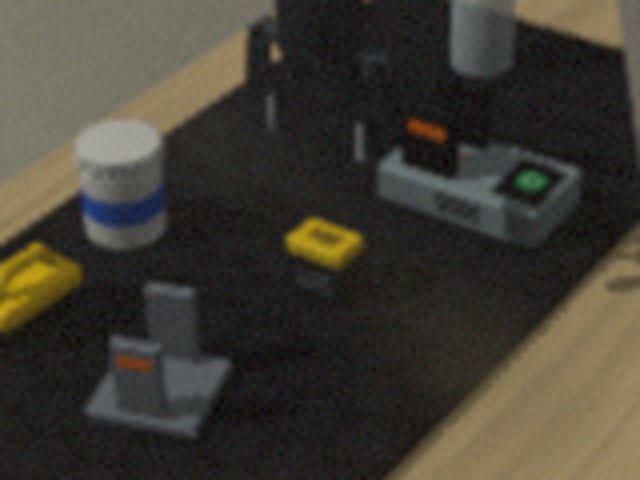

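The pack stands upright on the panel, cap at about (325,242) in the crop. I'll re-grip it by its 42 mm ends.

```bash
python3 -m inch '[[0,-0.055,0.3,0,0,-0.0007,100],[0,0,0.45,0,0,0,100],[0,0,0.45,0,0,0,100],[0,0,0.45,0,0,0,100],[0,0,0.4,0,0,0,100],[0,0,0.3,0,0,0,100],[0,0,0.18,0,0,0,100],[0,0,0.02,0,0,0,100],[0,0,0,0,0,0,100]]' 40
python3 -m inch '[[0,0,0,0,0,0,50],[0,0,0,0,0,0,50],[0,0,0,0,0,0,50],[0,0,0,0,0,0,50],[0,0,0,0,0,0,50],[0,0,0,0,0,0,50],[0,0,0,0,0,0,50]]' 40
python3 -m inch '[[0,0,0,0,0,0,50],[0,0,-0.05,0,0,0,50],[0,0,-0.1,0,0,0,50],[0,0,-0.2,0,0,0,50],[0,0,-0.3,0,0,0,50],[0,0,-0.4,0,0,0,50],[0,0,-0.4,0,0,0,50],[0,0,-0.4,0,0,0,50],[0,0,-0.3,0,0,0,50],[0,0,-0.2,0,0,0,50],[0,0,-0.1,0,0,0,50],[0,0,0,0,0,0,50]]' 60
python3 - <<'E'
from h import *;from cell import r
go(r.state(),.548,-.2045,.16,91.5)
c=r.capture("side")
x,y=325,165
cv2.imwrite("pics/lift2.png",cv2.resize(c["color"][y-60:y+60,x-80:x+80,::-1],(640,480),interpolation=2))
E
```

```text
clock: 14.15
tool_pos: [0.5473, 0.0048, 0.0302]
eef_rot: [2.184, 2.258, 0.0]
wrist_force: [1.0, 0.9, 0.5]
grip_width: 1.003
grip_force: 0.0
clock: 14.85
tool_pos: [0.548, 0.0047, 0.0309]
eef_rot: [2.184, 2.256, 0.002]
wrist_force: [-0.2, 0.5, 6.3]
grip_width: 0.696
grip_force: 44.6
clock: 16.05
tool_pos: [0.5471, 0.0048, 0.1527]
eef_rot: [2.185, 2.257, 0.001]
wrist_force: [-1.1, 0.7, -3.5]
grip_width: 0.697
grip_force: 65.2
pos [0.5471 0.0048 0.1527] yaw 91.85 tilt 0.04 q [-0.14  0.29 -0.18  1.1  -0.    1.4 ] F [-1.1  0.7 -3.5] grip 0.697 65.2 t 16.05
shift [-4.185 -0.118 -0.145] turn z 0.001
shift if turned first [-4.186 -0.092 -0.145]
```

View pics/lift2.png

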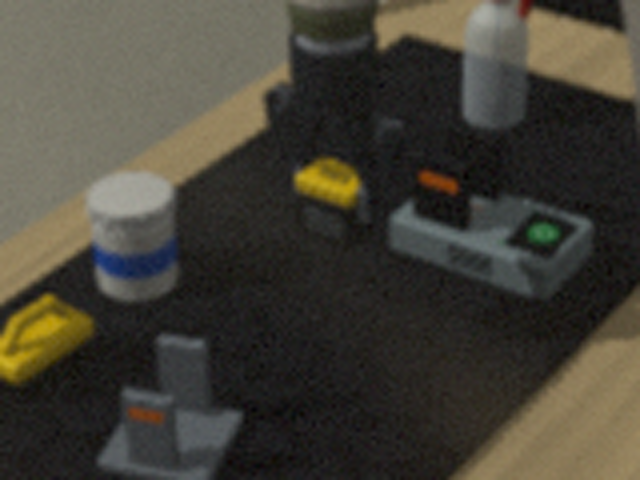

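```bash
python3 -m inch '[[0,0,-0.2,0,0,0.001,50],[-0.2,0,-0.25,0,0,0,50],[-0.4,-0.01,0,0,0,0,50],[-0.5,-0.02,0,0,0,0,50],[-0.5,-0.02,0,0,0,0,50],[-0.5,-0.02,0,0,0,0,50],[-0.5,-0.02,0,0,0,0,50],[-0.5,-0.01,0,0,0,0,50],[-0.5,0,0,0,0,0,50],[-0.4,0,0,0,0,0,50],[-0.186,0,0,0,0,0,50],[0,0,0,0,0,0,50]]'
python3 - <<'E'
from h import *;from cell import r
go(r.state(),.548,-.2045,.075,91.5)
o=[]
for n,(x,y) in(("side",(365,150)),("top",(410,205))):
    c=r.capture(n);o.append(cv2.resize(c["color"][y-50:y+50,x-50:x+50,::-1],(400,400),interpolation=2))
cv2.imwrite("pics/bay.png",np.hstack(o))
E
```

```text
clock: 17.3
tool_pos: [0.5474, -0.2061, 0.1751]
eef_rot: [2.194, 2.247, -0.0]
wrist_force: [0.4, 0.5, -3.5]
grip_width: 0.697
grip_force: 65.3
pos [ 0.5474 -0.2061  0.1751] yaw 91.36 tilt 0.03 q [-0.5   0.35 -0.04  1.18 -0.    1.05] F [ 0.4  0.5 -3.5] grip 0.697 65.3 t 17.3
shift [0.032 0.012 2.002] turn z -0.0004
shift if turned first [0.032 0.012 2.002]
```

View pics/bay.png

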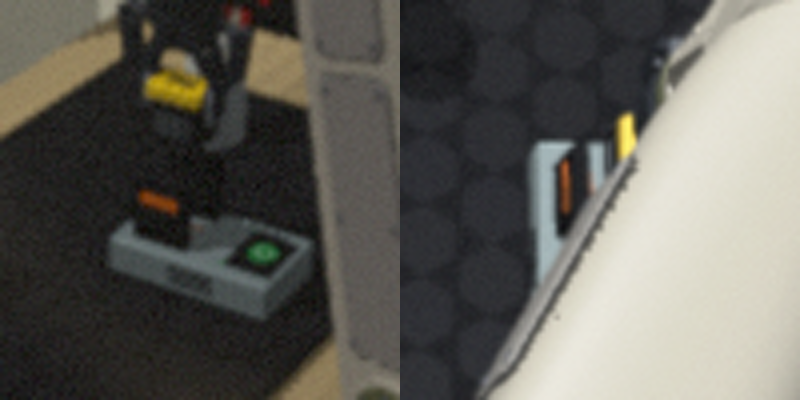

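Run:
```python
from h import *;from cell import r
c=r.capture("top");h=cv2.cvtColor(c["color"],cv2.COLOR_RGB2HSV)
m=cv2.inRange(h,(18,110,70),(35,255,255))
m[:170]=0;m[215:]=0;m[:,:400]=0;m[:,430:]=0
z=c["range_z"];P=cloud(c);print("z",np.nanmedian(P[m>0][:,2]),m.sum()/255)
for row in np.unique(np.argwhere(m)[:,0]):
    x=np.argwhere(m[row])[:,0].min()-.5;print(row,np.round(onplane(c,[[x,row]],.2145)[0],4))
```

```text
z 0.2128442567874308 51.0
183 [ 0.5783 -0.18    0.2145]
184 [ 0.5751 -0.1772  0.2145]
185 [ 0.5722 -0.1772  0.2145]
186 [ 0.5692 -0.1772  0.2145]
187 [ 0.566  -0.1743  0.2145]
188 [ 0.5631 -0.1744  0.2145]
189 [ 0.5601 -0.1744  0.2145]
190 [ 0.5573 -0.1773  0.2145]
191 [ 0.5544 -0.1773  0.2145]
192 [ 0.5514 -0.1773  0.2145]
193 [ 0.5485 -0.1773  0.2145]
```

```bash
python3 -m inch '[[0,0,0.2,0,0,0,50],[0,0,0.3,0,0,0,50],[0,0,0.05,0,0,0,50],[0,0,0,0,0,0,50]]'
python3 -c "
from h import *;from cell import r
go(r.state(),.548,-.2045,.075,91.5)"
```

```text
clock: 17.85
tool_pos: [0.5468, -0.2035, 0.1463]
eef_rot: [-2.19, -2.25, 0.001]
wrist_force: [-0.3, 0.5, -2.9]
grip_width: 0.694
grip_force: 65.4
pos [ 0.5468 -0.2035  0.1463] yaw 91.55 tilt 0.12 q [-0.49  0.37 -0.09  1.12 -0.    1.05] F [-0.3  0.5 -2.9] grip 0.694 65.4 t 17.85
shift [-0.023  0.027  1.427] turn z 0.0001
shift if turned first [-0.023  0.027  1.427]
```

```bash
python3 -m inch '[[-0.015,0.02,0.05,0,0,0,50],[0,0,0.1,0,0,0,50],[0,0,0.1,0,0,0,50],[0,0,0,0,0,0,50]]'
python3 -m inch '[[0,0,0.15,0,0,0,50],[0,0,0.15,0,0,0,50],[0,0,0.15,0,0,0,50],[0,0,0,0,0,0,50]]'
```

```text
clock: 18.25
tool_pos: [0.548, -0.205, 0.1339]
eef_rot: [-2.192, -2.249, 0.001]
wrist_force: [-0.1, 0.4, -2.8]
grip_width: 0.694
grip_force: 65.4
clock: 18.65
tool_pos: [0.5474, -0.2047, 0.1106]
eef_rot: [-2.191, -2.248, 0.001]
wrist_force: [-0.3, -0.3, -2.9]
grip_width: 0.694
grip_force: 65.4
```

Entered without contact. Now down to about 3 mm above the floor.

```bash
python3 -m inch '[[0,0,0.15,0,0,0,50],[0,0,0.2,0,0,0,50],[0,0,0.2,0,0,0,50],[0,0,0.1,0,0,0,50],[0,0,0.06,0,0,0,50],[0,0,0,0,0,0,50]]'
python3 -m inch '[[0,0,0.03,0,0,0,50],[0,0,0,0,0,0,50]]'
python3 -m inch '[[0,0,0.02,0,0,0,50],[0,0,0,0,0,0,50]]'
```

```text
clock: 19.25
tool_pos: [0.5481, -0.2051, 0.0762]
eef_rot: [-2.192, -2.249, 0.001]
wrist_force: [-0.8, 0.3, -2.7]
grip_width: 0.696
grip_force: 65.4
clock: 19.45
tool_pos: [0.5486, -0.2054, 0.0755]
eef_rot: [2.192, 2.25, 0.0]
wrist_force: [-0.7, -1.3, -2.1]
grip_width: 0.694
grip_force: 65.4
clock: 19.65
tool_pos: [0.5485, -0.2053, 0.0744]
eef_rot: [2.192, 2.25, 0.0]
wrist_force: [0.8, -0.3, -3.5]
grip_width: 0.692
grip_force: 65.4
```

```bash
python3 -m inch '[[0,0,0.03,0,0,0,50],[0,0,0.02,0,0,0,50],[0,0,0,0,0,0,50]]'
python3 -m inch '[[0,0,0.02,0,0,0,50],[0,0,0,0,0,0,50]]'
```

```text
clock: 19.95
tool_pos: [0.5483, -0.2052, 0.0716]
eef_rot: [-2.192, -2.25, 0.0]
wrist_force: [0.4, 0.4, -2.6]
grip_width: 0.697
grip_force: 65.4
clock: 20.15
tool_pos: [0.5485, -0.2053, 0.071]
eef_rot: [2.192, 2.25, 0.0]
wrist_force: [-0.7, 0.8, -0.8]
grip_width: 0.696
grip_force: 65.4
```

```bash
python3 -m inch '[[0,0,0.01,0,0,0,50],[0,0,0,0,0,0,75],[0,0,0,0,0,0,90],[0,0,0,0,0,0,100],[0,0,0,0,0,0,100],[0,0,-0.05,0,0,0,100],[0,0,-0.2,0,0,0,100],[0,0,-0.4,0,0,0,100],[0,0,-0.5,0,0,0,100],[0,0,-0.5,0,0,0,100],[0,0,-0.5,0,0,0,100],[0,0,-0.2,0,0,0,100]]'
python3 - <<'E'
from h import *;from cell import r
go(r.state(),.451,-.207,.1,91.5)
c=r.capture("side");x,y=365,150
A=cv2.resize(c["color"][y-50:y+50,x-50:x+50,::-1],(400,400),interpolation=2)
c=r.capture("top");P=cloud(c)
m=cv2.inRange(cv2.cvtColor(c["color"],cv2.COLOR_RGB2HSV),(18,110,70),(35,255,255));m[:170]=0;m[230:]=0;m[:,:395]=0;m[:,440:]=0
print(m.sum()/255)
x,y=410,205;cv2.imwrite("pics/home.png",np.hstack([A,cv2.resize(c["color"][y-50:y+50,x-50:x+50,::-1],(400,400),interpolation=2)]))
E
```

```text
clock: 21.35
tool_pos: [0.5497, -0.2059, 0.1914]
eef_rot: [2.189, 2.247, 0.002]
wrist_force: [-0.3, 0.2, -0.2]
grip_width: 0.997
grip_force: 0.0
pos [ 0.5497 -0.2059  0.1914] yaw 91.49 tilt 0.28 q [-0.5   0.35 -0.01  1.21 -0.    1.05] F [-0.3  0.2 -0.2] grip 0.997 0.0 t 21.35
shift [ 0.034 -1.982  1.818] turn z -0.0
shift if turned first [ 0.034 -1.982  1.818]
62.0
```

View pics/home.png

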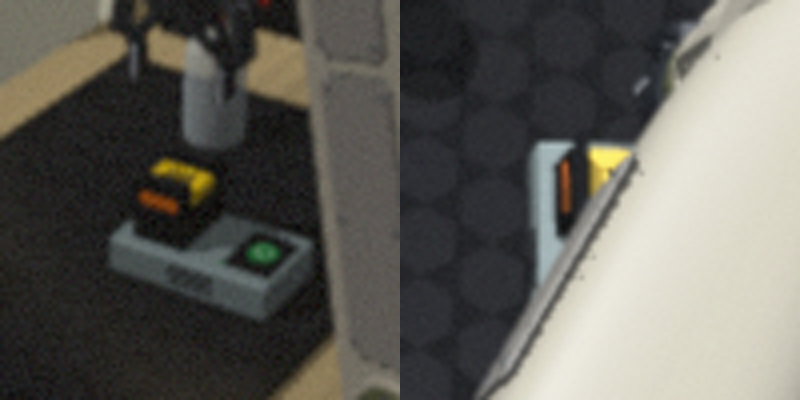

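The pack is seated between the cheeks, at about (180,180) in the left crop. Next I'll close the fingers and move over the key.

```bash
python3 -m inch '[[0,-0.2,0,0,0,0,0],[0.01,-0.4,0,0,0,0,0],[0.01,-0.5,0,0,0,0,0],[0.01,-0.5,0,0,0,0,0],[0,-0.32,0,0,0,0,0],[0,-0.1,0.2,0,0,0,0],[0,0,0.4,0,0,0,0],[0,0,0.5,0,0,0,0],[0,0,0.5,0,0,0,0],[0,0,0.3,0,0,0,0],[0,0,0.2,0,0,0,0],[0,0,0,0,0,0,0]]' 40
python3 -c "
from h import *;from cell import r
go(r.state(),.449,-.207,.058,91.5)"
```

```text
clock: 22.65
tool_pos: [0.446, -0.2054, 0.0805]
eef_rot: [-2.189, -2.247, 0.001]
wrist_force: [-0.2, -0.4, 0.2]
grip_width: 0.0
grip_force: 0.0
pos [ 0.446  -0.2054  0.0805] yaw 91.5 tilt 0.24 q [-0.6   0.26 -0.42  0.9  -0.    0.95] F [-0.2 -0.4  0.2] grip 0.0 0.0 t 22.65
shift [-0.035  0.06   0.449] turn z -0.0
shift if turned first [-0.035  0.06   0.449]
```

```bash
python3 -m inch '[[-0.02,0.06,0.15,0,0,0,0],[0,0,0.2,0,0,0,0],[0,0,0.06,0,0,0,0],[0,0,0,0,0,0,0],[0,0,0,0,0,0,0]]'
python3 -m inch '[[0,0,0.03,0,0,0,0],[0,0,0.02,0,0,0,0],[0,0,0,0,0,0,0]]'
python3 -m inch '[[0,0,0.02,0,0,0,0],[0,0,0,0,0,0,0]]'
```

```text
clock: 23.15
tool_pos: [0.4505, -0.2074, 0.0625]
eef_rot: [2.192, 2.25, -0.0]
wrist_force: [0.4, 0.3, -0.5]
grip_width: -0.0
grip_force: 0.0
clock: 23.45
tool_pos: [0.4505, -0.2073, 0.0598]
eef_rot: [2.192, 2.25, -0.0]
wrist_force: [0.1, 0.4, 1.1]
grip_width: -0.0
grip_force: 0.0
clock: 23.65
tool_pos: [0.4504, -0.2073, 0.0587]
eef_rot: [-2.192, -2.25, 0.0]
wrist_force: [0.3, -0.3, 0.7]
grip_width: 0.0
grip_force: 0.0
```

```bash
python3 -m inch '[[0,0,0.03,0,0,0,0],[0,0,0.03,0,0,0,0],[0,0,0,0,0,0,0]]'
python3 -m inch '[[0,0,0.03,0,0,0,0],[0,0,0,0,0,0,0]]'
python3 -m inch '[[0,0,0.02,0,0,0,0],[0,0,0,0,0,0,0]]'
```

```text
clock: 23.95
tool_pos: [0.4503, -0.2072, 0.0555]
eef_rot: [-2.192, -2.25, 0.0]
wrist_force: [-0.8, -0.5, 0.4]
grip_width: -0.001
grip_force: 0.0
clock: 24.15
tool_pos: [0.4504, -0.2072, 0.0541]
eef_rot: [-2.192, -2.25, 0.0]
wrist_force: [-0.2, 0.5, -0.5]
grip_width: 0.002
grip_force: 0.0
clock: 24.35
tool_pos: [0.4505, -0.2073, 0.0534]
eef_rot: [2.192, 2.25, -0.0]
wrist_force: [-0.5, -0.3, 1.8]
grip_width: -0.002
grip_force: 0.9
```

```bash
python3 -m inch '[[0,0,0.02,0,0,0,0],[0,0,0,0,0,0,0]]'
python3 -m inch '[[0,0,0.02,0,0,0,0],[0,0,0,0,0,0,0]]'
```

```text
clock: 24.55
tool_pos: [0.4505, -0.2073, 0.0526]
eef_rot: [2.192, 2.25, -0.0]
wrist_force: [-1.3, 0.3, 5.1]
grip_width: 0.001
grip_force: 2.4
clock: 24.75
tool_pos: [0.4505, -0.2074, 0.0519]
eef_rot: [2.192, 2.25, -0.0]
wrist_force: [-2.0, 2.2, 8.2]
grip_width: -0.002
grip_force: 3.9
```

```bash
python3 -m inch '[[0,0,0.02,0,0,0,0],[0,0,0,0,0,0,0]]'
python3 -m inch '[[0,0,0.01,0,0,0,0],[0,0,0,0,0,0,0],[0,0,0,0,0,0,0],[0,0,0,0,0,0,0],[0,0,0,0,0,0,0],[0,0,0,0,0,0,0],[0,0,0,0,0,0,0]]'
```

```text
clock: 24.95
tool_pos: [0.4506, -0.2074, 0.0513]
eef_rot: [2.192, 2.25, 0.0]
wrist_force: [-2.1, 1.6, 11.1]
grip_width: -0.003
grip_force: 5.4
clock: 25.65
tool_pos: [0.4506, -0.2074, 0.0513]
eef_rot: [2.191, 2.249, 0.0]
wrist_force: [-4.7, 2.5, 14.4]
grip_width: 0.001
grip_force: 7.3
```

Pressed at 11–14 N for more than 0.5 s. Now release, back off and check.

```bash
python3 -m inch '[[0,0,-0.1,0,0,0,0],[0,0,-0.3,0,0,0,0],[0,0,-0.5,0,0,0,0],[0,0,-0.5,0,0,0,0],[0,0,-0.5,0,0,0,0],[0,-0.3,-0.5,0,0,0,0],[0,-0.5,-0.3,0,0,0,0],[0,-0.3,0,0,0,0,0],[0,0,0,0,0,0,0],[0,0,0,0,0,0,0]]'
python3 - <<'E'
from h import *;from cell import r
print(r.state()["wrist_force"])
c=r.capture("side");x,y=365,150
A=cv2.resize(c["color"][y-50:y+50,x-50:x+50,::-1],(400,400),interpolation=2)
c=r.capture("top");x,y=410,205;cv2.imwrite("pics/end.png",np.hstack([A,cv2.resize(c["color"][y-50:y+50,x-50:x+50,::-1],(400,400),interpolation=2)]))
E
```

```text
clock: 26.65
tool_pos: [0.3953, -0.2086, 0.1839]
eef_rot: [-2.193, -2.249, -0.0]
wrist_force: [0.1, 1.0, -0.4]
grip_width: 0.0
grip_force: 0.0
[ 0.07972625  1.0377028  -0.39248809]
```

View pics/end.png

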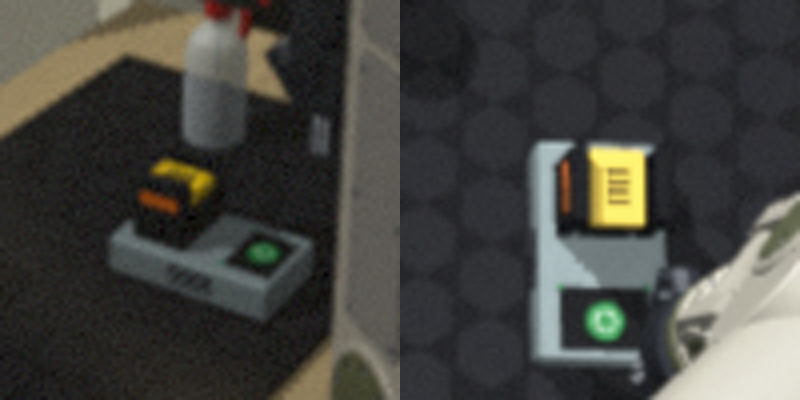

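The pack stands between the cheeks, cap at about (620,188), and the key at (605,320) is clear. One numeric check before handing in.

Run:
```python
from h import *;from cell import r
c=r.capture("top");m=cv2.inRange(cv2.cvtColor(c["color"],cv2.COLOR_RGB2HSV),(18,110,70),(35,255,255));m[:185]=0;m[225:]=0;m[:,:395]=0;m[:,430:]=0
q=rect(m);P=cloud(c);print(wrect(onplane(c,q,.11)),np.nanmedian(P[m>0][:,2]))
```

```text
[ 547.4 -203.4   60.8   43.6    0.6] 0.11024142369230094
```

```bash
python3 -c "
from cell import r
print(r.finish_job())"
```

```text
the job is handed in; nothing more can be done
None
```

The pack is upright in the charging bay and let go, within about 1–2 mm of centre by the top camera. I pressed the key at 11–14 N for over half a second and released it, the bystanders were left alone, and the job is handed in at about 27 s; no verdict came back.

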